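Unhook the blue-capped vial rack and set it on the loading mat

TASK

Three vial racks hang side by side on a sloping stand, each hooked by its upper lip over the steel rod. Take the rack with the blue caps: swing its lower end up until the rack is level with its lip still on the rod, and only then lift the lip off and carry the rack over to the black rubber mat. Set it down flat in the middle of the mat, lined up with the mat's length (either way round), lowering it all the way before letting go, and leave the two other racks hanging where they are.

Things in the scene. Friction and masses are not known exactly. Their poses are not given: they have to be found in the camera images.
- blue_rack_grip (a point): Loose white rack, 9 blue caps, 130x70 mm, 0.2 kg. Axes: x along it to its hooked end (hung: away from robot, 25 deg up), y across, z out of its top. Point in its grey grip fin (12 mm thick in y, 40 long in x), 14 below fin top, 26 above deck, 50 above its feet's soles. Caps rise 18 above deck, 30 mm or more off along x. Centre of length and mass 12 mm along +x. It stands level on its feet.
- blue_rack_lip (a point): Hollow of the blue rack's hook, same axes: 66.5 mm along x, -39 mm along z from blue_rack_grip. Hung, it lies on the axis of the stand's level steel rod (10 mm thick, along rack y), about which the rack turns when its lower end is raised. The nib behind the rod reaches 11 mm below this point: lifting the level rack 20 mm straight up frees it.
- white_rack_grip (a point): Same rack with white caps, hung on the same rod; same point and axes. Not to be disturbed. Racks hang 90 mm apart centre to centre, in any order, with 20 mm gaps.
- yellow_rack_grip (a point): Same rack with yellow caps, hung on the same rod; same point and axes. Not to be disturbed.
- mat_top (a point): Centre of the upper face of the black rubber mat fixed on the table: 190 mm long (its x), 120 wide (y), 4 thick, z up. Stand and mat may change sides. An amber jar, 60 mm wide, 100 high, stands farther out between them.
Not all that is in view belongs to the job. What is shaped like the part that bears blue_rack_grip but green, pink or turquoise is not meant.

How it is judged:
On the way, in this order (a step that is already met when the one before it is completed fails the run):
1. the blue rack's lower end is raised until the rack is within 10 degrees of level, its lip still on the rod (within 15 mm of where it hung) (angle between blue_rack_grip's own z axis and vertical below 0.175 rad and distance of blue_rack_lip from where it was at the start of the episode below 0.015 m), for 0.1 s.
2. its lip is lifted off the rod, at least 40 mm away (distance of blue_rack_lip from where it was at the start of the episode above 0.04 m), for 0.1 s.
3. the rack is lowered to within 15 mm of standing on the mat while still held (z of blue_rack_grip in the frame of mat_top below 0.065 m and horizontal distance between blue_rack_grip and mat_top below 0.06 m and contact force between the fingers and blue_rack above 0.5 N), for 0.1 s.
At the end, for the whole second after the job is handed in: The blue rack stands flat (within 5 degrees) and still on the mat, its grip point within 35 mm along and 25 mm across of the mat's centre, its length within 15 degrees of the mat's; the other two racks hang within 20 mm of where they were (x of blue_rack_grip in the frame of mat_top between -0.035 and 0.035 m and y of blue_rack_grip in the frame of mat_top between -0.025 and 0.025 m and z of blue_rack_grip in the frame of mat_top between 0.044 and 0.056 m and angle between blue_rack_grip's own z axis and vertical below 0.09 rad and angle between the x axis of blue_rack_grip and the x axis of mat_top, either way round below 0.26 rad and linear speed of blue_rack below 0.02 m/s and distance of each of white_rack_grip, yellow_rack_grip from where it was at the start of the episode below 0.02 m); the robot touches nothing.
It fails at once if another rack moved by more than 20 mm (distance of any of white_rack_grip, yellow_rack_grip from where it was at the start of the episode above 0.02 m).
It also fails if it takes over 40 s, if anything falls off the work surface, if the arm or the gripper's body presses on something with over 40 N, if the wrist force passes 120 N, or if a joint passes its speed limit or range.

ROBOT

A 7-joint arm with a two-finger parallel gripper is mounted at the origin on the work surface. World frame = base frame: x ahead of the robot, y to its left, z up, the work surface at z = 0. Lengths are in m, angles in rad, forces in N, time in s.
With the tool pointing down it reaches from about 0.4 to 0.9 m from the base axis. Payload 5.5 kg.
Tool frame: the origin (TCP) lies midway between the tips of the shut fingers; the grasp point (between the pads) lies 19 mm behind it; z points along the fingers, y is the direction in which the jaws open and shut (so a half turn about z gives the same grasp; the last joint's range is limited). The gripper opens to 92 mm and grips with 3 to 60 N. Pads are 19 mm wide; open, the fingers measure 130 mm over their backs; the gripper's body (75 mm by 190 mm) begins 47 mm behind the grasp point.
Start: joints at [-0.979, 0.501, -0.427, 1.55, 0.221, 1.138, -0.21], TCP at [0.21, 0.615, 0.227] pointing down, gripper open.
Joint ranges: [-2.88, 2.88], [-0.31, 2.03], [-1.54, 1.56], [0.2, 2.42], [-1.41, 4.55], [0.19, 2.02], [-2.57, 2.57]. Speed limits (rad/s): [2.57, 2.57, 3.14, 3.14, 3.14, 3.14, 3.14].

INTERFACE

Orientations are given as a 3x3 rotation matrix whose columns are the frame's x, y, z axes.
In Python, from station import ctrl, effector, ik, imaging, job, monitor gives the robot as it stands. The module is installed in compiled form; this text tells all that it offers. Calls block until the motion is done:
- ctrl.movep(position, orientation): joint-space move of the TCP to a pose.
- ctrl.movel(position, attitude=None, speed=0.15): straight line of the TCP; attitude=None keeps the orientation; speed is the mean speed in m/s.
- ctrl.set_joints(angles): joint-space move.
- effector.gripper_open() and effector.gripper_close(strength=None): open the fingers fully, or close them until they stop; strength is the grip in N (None keeps the last).
- ctrl.dwell(seconds).
- ik(position, orientation): joint angles nearest the present ones, or None.
- imaging.grab_frame(name): name is "scene" or "top"; returns a dict with "image" (480x640x3 uint8, red, green, blue), "range_z" (480x640 float32, m along the optical axis (not along the pixel's ray), 0 where there is no reading), "fx", "fy", "cx", "cy" (pixels), "world_from_camera" (4x4, takes a point from camera to world coordinates). Camera axes: x right, y down, z forward; pixel columns grow to the right and rows downward; lengths in m; the calibration is good to about 2 mm. A picture is of the moment at which its call begins.
A pose or a line that the arm cannot do raises ctrl.IKError and nothing moves.
- job.sign_off(): hands the job in, once; it reports no verdict.
Readings, each from a call of its own:
- monitor.get_time_s(): time.
- monitor.get_joint_pos(): joint angles.
- monitor.get_joint_vel(): joint speeds.
- monitor.get_effort(): joint torques, N m.
- monitor.get_position(): TCP position.
- monitor.get_orientation(): TCP orientation.
- monitor.get_wrist_force(): force on the tool from outside, world axes, zero at the start.
- monitor.get_ft_torque(): the same for the moment, N m.
- monitor.get_finger_gap(): opening from 0.0 (shut) to 1.0 (fully open).
Only numpy, scipy, OpenCV 4.12 (cv2) and the standard library are available. Lean on these libraries where they do the work, as an engineer would, in place of code of your own. Each camera call takes 0.05 s, during which the arm holds its last target. There are 200 camera calls.

## Working session

There is one attempt and no reset: what is moved stays moved. The work goes in short steps, each a Python script; the robot and the scene stay as the last script left them, time stands still between calls to the robot, and variables do not carry over. Pictures are saved under pics/ and viewed, about 8 in all and at most 12, crops included, and the job is handed in when it is done.

```bash
mkdir -p pics
cat > h.py <<'E'
import numpy as np, cv2
from station import ctrl, effector, ik, imaging, job, monitor
def grab(n,tag):
    f=imaging.grab_frame(n); np.savez(f'{tag}.npz',**f); cv2.imwrite(f'pics/{tag}.png',f['image'][:,:,::-1]); return f
def cloud(f):
    z=f['range_z']; v,u=np.mgrid[:480,:640]
    p=np.stack([(u-f['cx'])/f['fx']*z,(v-f['cy'])/f['fy']*z,z],-1)
    T=f['world_from_camera']; return p@T[:3,:3].T+T[:3,3]
E
python3 - <<'E'
from h import *
for n in ('scene','top'):
    f=grab(n,n+'0'); print(n,f['world_from_camera'].round(3).tolist(),f['fx'])
print(monitor.get_time_s())
E
```

```text
scene [[-0.588, 0.477, -0.654, 1.19], [0.809, 0.334, -0.484, 0.45], [-0.012, -0.813, -0.582, 0.641], [0.0, 0.0, 0.0, 1.0]] 545.8793885102888
top [[0.003, -0.995, 0.101, 0.492], [-1.0, -0.002, 0.01, -0.041], [-0.01, -0.101, -0.995, 1.046], [0.0, 0.0, 0.0, 1.0]] 481.3268666253452
0.1
```

View pics/scene0.png

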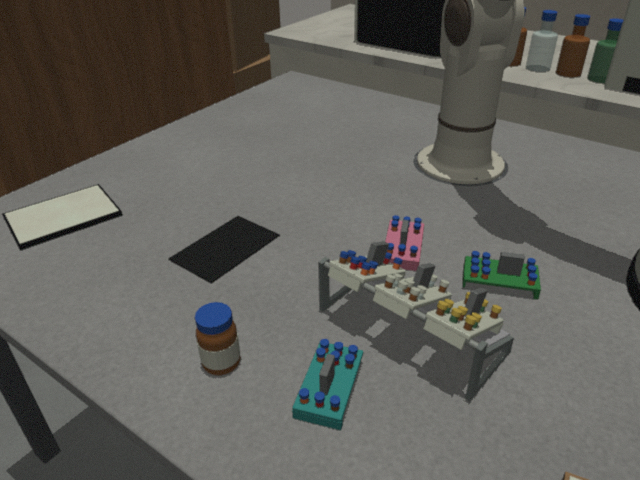

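View pics/top0.png

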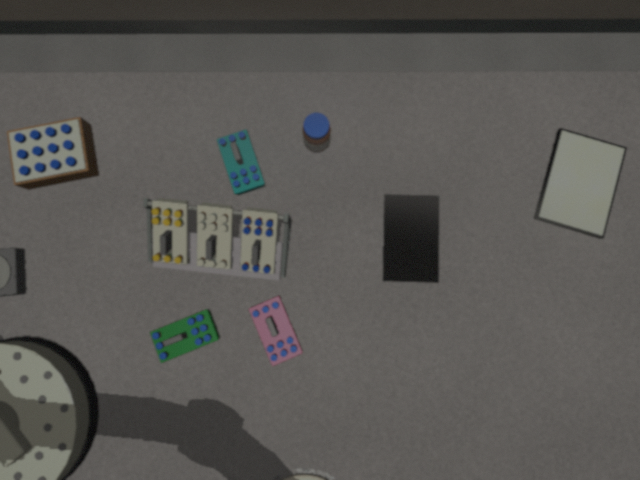

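Candidates in the top view:
- white hanging rack with blue caps (258,242)
- pink (273,328), green (185,335) and turquoise (240,160) lookalikes
- blue-capped box (50,150)
- blue-lidded jar (317,128)

I choose (258,242), the white rack on the rod at the mat's end. The mat is at (411,238). Next I'll check a close crop and measure.

Run:
```python
from h import *
f=np.load('top0.npz'); P=cloud(f); im=f['image']
c=im[185:295,135:300,::-1]; cv2.imwrite('pics/crop0.png',cv2.resize(c,None,fx=4.8,fy=4.8,interpolation=cv2.INTER_CUBIC))
# mat by darkness
m=(im.max(2)<45)&(np.abs(P[...,2])<0.03); m[:, :360]=0; m[:,460:]=0; m[:180]=0; m[300:]=0
r=cv2.minAreaRect(P[m][:,:2].astype(np.float32)); print('mat',r,np.median(P[m][:,2]),m.sum())
# white rack decks in top view, blue caps
hsv=cv2.cvtColor(im,cv2.COLOR_RGB2HSV)
b=(hsv[...,0]>105)&(hsv[...,0]<130)&(hsv[...,1]>120); b[:205]=0;b[280:]=0;b[:,:238]=0;b[:,282:]=0
n,l,s,ce=cv2.connectedComponentsWithStats(b.astype(np.uint8))
for i in range(1,n):
    if s[i,4]>8: q=P[l==i]; print(ce[i].round(1),s[i,4],q.mean(0).round(4),q[:,2].max().round(4))
# fine map of z over rack
g=P[200:285,236:284]
np.set_printoptions(linewidth=250)
print((g[::3,::2,2]*1000).astype(int))
```

```text
mat ((0.5922794342041016, -0.22915470600128174), (0.11594472080469131, 0.17526516318321228), 88.76335906982422) 0.004512776862795831 3872
[247. 221.] 21 [0.6112 0.1012 0.1677] 1.0464
[258.  222.1] 22 [0.615  0.0867 0.1244] 0.1278
[269.3 223.3] 24 [0.6077 0.0606 0.1621] 1.0464
[246.4 230. ] 23 [0.6005 0.1103 0.116 ] 0.1204
[257.6 231.2] 23 [0.5983 0.0885 0.1159] 0.119
[268.9 232.3] 24 [0.596  0.0663 0.1167] 0.1219
[244.8 266.8] 20 [0.5303 0.1175 0.0832] 0.0878
[255.5 268. ] 20 [0.5279 0.096  0.0829] 0.0857
[266.2 269. ] 21 [0.5261 0.0745 0.0831] 0.087
[[  -1   -1    2    1    1    1    0    2    1    1   -2    0    0   -1    0    0    5   -1   -2   -1    2    1    0    0]
 [   3    1    0    1    0   -3 1046    1    0    0   -2    0    3    0    1    2    0    4    2   -1   -1    1    0    2]
 [   0    0    1    2    0    1    2   -1    0    0    0    1    2    0    4    0   -4    5    0   -1   -1    2    0    3]
 [  -3    1    1    0  110  105  108  106  103  105  101   99   95   97   95   93   94    3    0    0    0    1    3    1]
 [ 105   99  103  111  112  114  113  114  112  113
[... 2324 characters left out ...]
 62   80   81   81   82   62   80   82   86   79   63   66   46   37   38    1   39]
 [  32   32   27   30   32   34   33   33   34   33   30   58   60   59   79   79   61   63   58   38   34   29   37   36]
 [  30   29   28   28   27   27   31   29   32   30   31   33   29   30   28   30   31   32   31   32   32   35   35   34]
 [   2    0    0   -1   -1   -2    0    0    1    1   -1    0    1   30   31   32   31   30   30   33   31   29    2    0]
 [   0   -1    0    1    0    0    1    1    1    0    0    0    2    0    0    0   -3    0    2    2    2    1    0    0]
 [   0    1    2   -2    0    2    1   -2    0    0    0   -3    1    1    1    2    2   -1    1    0    0    0    0    0]]
```

View pics/crop0.png

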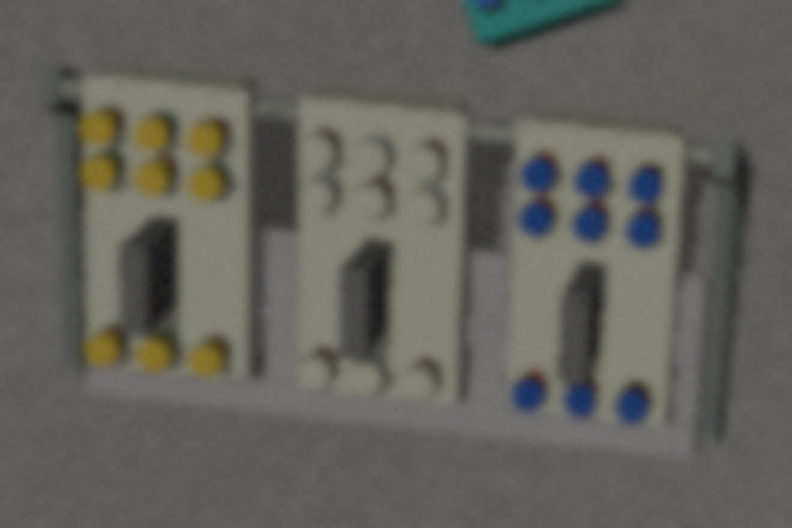

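The crop confirms a white rack with 9 blue caps (6 at the far end, 3 near) and a grey fin at crop (582,320). It hangs on the rod at the right-hand end. Next I'll fit the deck, fin, rod and mat.

Run:
```python
from h import *
np.set_printoptions(precision=4,suppress=True)
f=np.load('top0.npz'); P=cloud(f); im=f['image']
Q=P[205:278,236:284].reshape(-1,3)
yaw=np.deg2rad(-6.0); d=np.array([np.cos(yaw),np.sin(yaw),0]); e=np.array([-d[1],d[0],0])
a=Q@d; b=Q@e
# deck plane fit robustly: z = p a + q b + r
k=(Q[:,2]>.055)&(Q[:,2]<.5); A=np.c_[a,b,np.ones_like(a)]
pr=np.array([np.tan(np.deg2rad(25)),0,0]); pr[2]=np.median(Q[k,2]-pr[0]*a[k])
for t in (.008,.006,.005,.005):
    s=k&(np.abs(Q[:,2]-A@pr)<t); pr=np.linalg.lstsq(A[s],Q[s,2],rcond=None)[0]
print('deck slope deg',np.rad2deg(np.arctan(pr[:2])),s.sum())
th=np.deg2rad(25); X=d*np.cos(th)+np.array([0,0,np.sin(th)]); Z=-d*np.sin(th)+np.array([0,0,np.cos(th)])
R=np.c_[X,e,Z]; L=Q@R
zd=np.median((L)[s,2])
D=L[s]; print('deck x,y 1/99%',np.percentile(D[:,0],[1,99]),np.percentile(D[:,1],[1,99]),'mid',np.percentile(D[:,0],[1,99]).mean(),np.percentile(D[:,1],[1,99]).mean())
fs=k&(L[:,2]-zd>.034)&(L[:,2]-zd<.047)
F=L[fs]; print('fin top n',fs.sum(),'h',np.median(F[:,2])-zd,'x',F[:,0].min(),F[:,0].max(),'y',F[:,1].min(),F[:,1].max(),F.mean(0))
r=cv2.minAreaRect(F[:,:2].astype(np.float32)); print(r)
g=np.array([r[0][0],r[0][1],zd+.026]); print('grip',R@g,'lip',R@(g+[.0665,0,-.039]))
# caps: middle cap column tops
# rod between racks: 
G=P[200:230,190:292].reshape(-1,3)
# scene cam fin check
f2=np.load('scene0.npz'); P2=cloud(f2).reshape(-1,3); L2=P2@R-g
m=(np.abs(L2[:,0])<.035)&(np.abs(L2[:,1])<.02)&(L2[:,2]>-.012)&(L2[:,2]<.03)
S=L2[m]; print('scene fin rel', m.sum(),S.min(0),S.max(0),np.percentile(S,[3,97],axis=0))
for (c,fr) in ((P,'top'),(P2.reshape(480,640,3),'scene')):
    q=(c.reshape(-1,3))@np.c_[d,e,[0,0,1]]; g2=(R@g)@np.c_[d,e,[0,0,1]]; q=q-g2
    m=(np.abs(q[:,1]-.045)<.005)&(q[:,0]>.03)&(q[:,0]<.12)&(q[:,2]>-.05)&(q[:,2]<.05)
    print(fr,'rod rel grip (d,z)',m.sum(),np.median(q[m],axis=0),q[m].min(0),q[m].max(0))
v,u=384,0
for (u,v) in ((411,196),(411,281),(385,238),(438,238),(317,128)): print(u,v,np.median(P[v-1:v+2,u-1:u+2].reshape(-1,3),axis=0))
m=(im.max(2)<52); m[:, :375]=0; m[:,448:]=0; m[:185]=0; m[292:]=0
m=cv2.morphologyEx(m.astype(np.uint8),cv2.MORPH_OPEN,np.ones((3,3))); print('mat',cv2.minAreaRect(P[m>0][:,:2].astype(np.float32)))
print(im[185:205,411].max(1),im[274:290,411].max(1))
```

```text
deck slope deg [24.8368  0.2522] 1486
deck x,y 1/99% [0.4864 0.6146] [0.1176 0.1864] mid 0.5505417395615096 0.15198087694259715
fin top n 127 h 0.039549379977032284 x 0.517777448809101 0.5582776894039054 y 0.14597510484637538 0.15855028447017225 [ 0.5392  0.1519 -0.1208]
((0.5380234122276306, 0.1523813009262085), (0.012544642202556133, 0.04050149768590927), 89.53192901611328)
grip [0.5573 0.0946 0.1057] lip [0.6336 0.0866 0.0985]
scene fin rel 313 [-0.034  -0.0071 -0.012 ] [0.0233 0.0198 0.0142] [[-0.0311 -0.0054 -0.0115]
 [ 0.0216  0.0067  0.0136]]
top rod rel grip (d,z) 30 [ 0.0746  0.0448 -0.0045] [ 0.03    0.0402 -0.0466] [0.0812 0.0495 0.001 ]
scene rod rel grip (d,z) 39 [ 0.0806  0.0449 -0.0048] [ 0.0744  0.04   -0.0107] [ 0.0832  0.0498 -0.0012]
411 196 [ 0.6895 -0.2315  0.0041]
411 281 [ 0.5039 -0.2285  0.0043]
385 238 [ 0.5967 -0.1735  0.0054]
438 238 [ 0.5972 -0.2885  0.0032]
317 128 [ 0.8107 -0.0263  0.1005]
mat ((0.5931416153907776, -0.16333411633968353), (0.1902170330286026, 0.2555243670940399), 2.929396867752075)
[95 95 95 95 93 95 95 95 92 86 68 56 52 49 49 50 50 47 48 47] [27 27 23 27 31 28 33 55 82 94 96 95 95 95 94 95]
```

```bash
cat >> h.py <<'E'
G=np.array([.5573,.0946,.1057]); YAW=np.deg2rad(-6.0); MAT=np.array([.597,-.230,.0045]); MYAW=np.deg2rad(-1.2)
OFF=.015  # TCP below the grip point along rack z
from scipy.spatial.transform import Rotation as Ro
def rackR(yaw,th): return Ro.from_euler('ZY',[yaw,-th]).as_matrix()
def toolR(R,s): return np.c_[s*R[:,0],-s*R[:,1],-R[:,2]]
R0=rackR(YAW,np.deg2rad(25)); LIP=G+R0@[.0665,0,-.039]
def swing(th,up=0.): 
    R=rackR(YAW,th); g=LIP-R@[.0665,0,-.039]+[0,0,up]; return g-OFF*R[:,2],R
E
python3 - <<'E'
from h import *
np.set_printoptions(precision=3,suppress=True)
print(monitor.get_orientation(),LIP)
for s in (1,-1):
    for d in (.16,0): print(s,d,ik(G+(d-OFF)*R0[:,2],toolR(R0,s)))
    p,R=swing(0.); print(ik(p,toolR(R,s))); R=rackR(MYAW,0); print(ik(MAT+[0,0,.05-OFF],toolR(R,s)), ik(MAT+[0,0,.17-OFF],toolR(R,s)))
E
```

```text
[[-0.946  0.323 -0.001]
 [ 0.323  0.946 -0.002]
 [ 0.    -0.002 -1.   ]] [0.634 0.087 0.098]
1 0.16 [-0.206 -0.019 -0.194  2.241  0.384  0.565 -2.365]
1 0 [-1.075  0.514  0.901  2.252 -1.031  0.256 -1.03 ]
[-0.429  0.47   0.279  1.85  -0.167  0.844 -1.743]
[-0.059  0.738  0.541  1.723 -0.495  0.819 -0.88 ] [-0.052  0.564  0.526  1.664 -0.324  1.001 -1.008]
-1 0.16 [-0.347 -0.023 -0.055  2.245  0.389  0.567  0.771]
-1 0 [-0.311  0.353 -0.016  2.23   0.867  0.24   0.326]
[-0.045  0.468 -0.209  1.836  0.125  0.85   1.151]
[ 0.331  0.669 -0.007  1.709  0.006  0.764  1.871] [ 0.211  0.518  0.156  1.654 -0.093  0.977  1.949]
```

Run:
```python
from h import *
np.set_printoptions(precision=4,suppress=True)
T=toolR(R0,-1)
ctrl.movep(G+(.16-OFF)*R0[:,2],T)
ctrl.movel(G+(.06-OFF)*R0[:,2],T,speed=.15)
print(monitor.get_joint_pos(),monitor.get_time_s(),monitor.get_position()-(G+(.06-OFF)*R0[:,2]),monitor.get_wrist_force())
f=grab('scene','s1'); cv2.imwrite('pics/s1c.png',cv2.resize(f['image'][150:400,280:560,::-1],None,fx=2.2,fy=2.2))
```

```text
[-0.3572  0.2065  0.006   2.2524  0.5876  0.3397  0.5917] 3.0167 [0.0001 0.0004 0.0003] [-0.0217 -0.8661 -0.2294]
```

View pics/s1c.png

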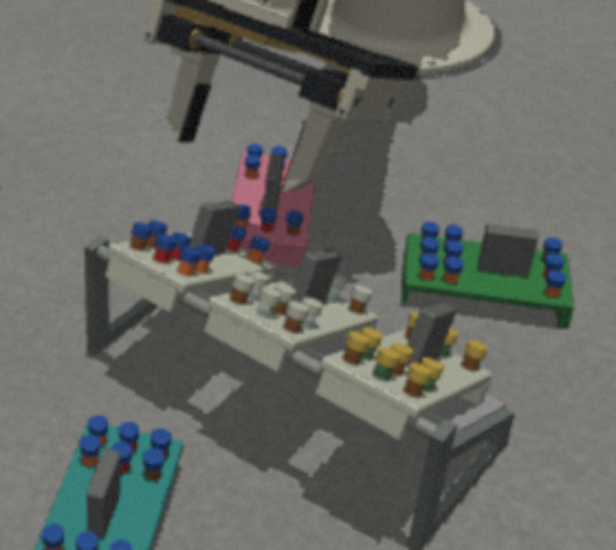

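The open fingers (crop (190,100) and (300,150)) straddle the blue rack's fin at (215,232), and all three racks are still hanging. Next I descend and grip.

Run:
```python
from h import *
np.set_printoptions(precision=4,suppress=True)
T=toolR(R0,-1)
ctrl.movel(G-OFF*R0[:,2],T,speed=.06)
print(monitor.get_joint_pos(),monitor.get_wrist_force())
effector.gripper_close(30)
print(monitor.get_finger_gap()*92,monitor.get_wrist_force(),monitor.get_ft_torque(),monitor.get_time_s())
f=grab('scene','s2'); cv2.imwrite('pics/s2c.png',cv2.resize(f['image'][150:400,280:560,::-1],None,fx=2.2,fy=2.2))
```

```text
[-0.4106  0.3535  0.0981  2.2332  0.7477  0.2114  0.4334] [-0.5495 -0.7663  0.4689]
12.049470148102824 [-0.626  -0.5773  0.151 ] [-0.0371  0.5816 -0.0361] 5.425
```

View pics/s2c.png

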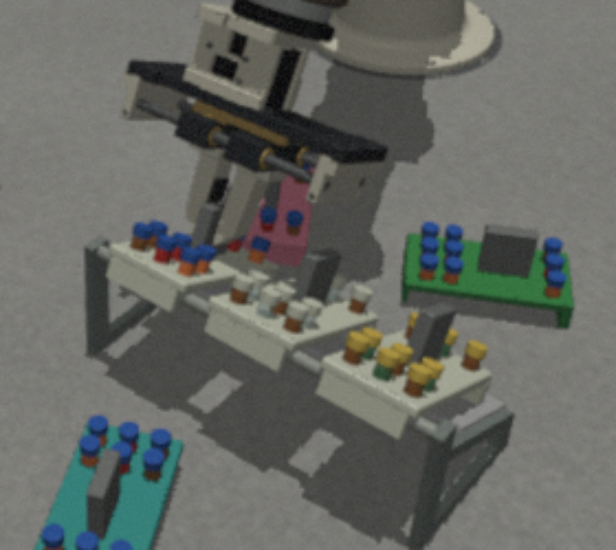

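The fingers hold the fin at (210,225). The gap is 12.0 mm, which matches the fin's thickness, and the neighbours look unmoved. Next I swing about the rod with a slight upward bias.

Run:
```python
from h import *
np.set_printoptions(precision=3,suppress=True)
for i,th in enumerate([21,17,13,9,5,2,0]):
    p,R=swing(np.deg2rad(th),min(.002,.001*(i+1))); ctrl.movel(p,toolR(R,-1),speed=.06)
    F=monitor.get_wrist_force(); print(th,F,monitor.get_ft_torque(),monitor.get_joint_pos(),monitor.get_time_s())
    if np.linalg.norm(F)>30: print('STOP'); break
ctrl.dwell(.3)
f=grab('scene','s3'); cv2.imwrite('pics/s3c.png',cv2.resize(f['image'][150:400,280:560,::-1],None,fx=2.2,fy=2.2))
# deck tilt check from scene cloud around the lip edge
P=cloud(f).reshape(-1,3); R=rackR(YAW,0); p,_=swing(0,.002); L=(P-(p+OFF*R[:,2]))@R
m=(np.abs(L[:,1])<.034)&(L[:,0]>.02)&(L[:,0]<.075)&(np.abs(L[:,2]+.026)<.006)
A=np.c_[L[m][:,:2],np.ones(m.sum())]; print('deck',m.sum(),np.rad2deg(np.linalg.lstsq(A,L[m][:,2],rcond=None)[0][:2]),np.median(L[m][:,2]))
```

```text
21 [ 1.172 -0.463 -2.583] [ 0.079  0.654 -0.001] [-0.214  0.353 -0.101  2.172  0.58   0.329  0.637] 5.8417
17 [-0.498 -0.436 -1.774] [ 0.08   0.528 -0.03 ] [-0.105  0.365 -0.207  2.11   0.454  0.436  0.786] 6.1167
13 [ 0.247 -0.38  -1.575] [ 0.072  0.409 -0.015] [-0.037  0.385 -0.268  2.048  0.366  0.539  0.891] 6.3667
9 [-1.187 -0.654 -2.204] [0.05  0.33  0.035] [ 0.007  0.41  -0.305  1.984  0.301  0.64   0.969] 6.6167
5 [-0.205 -0.735 -2.976] [ 0.055  0.212 -0.039] [ 0.036  0.439 -0.329  1.918  0.253  0.74   1.027] 6.8667
2 [ 0.224 -0.6   -1.973] [0.052 0.102 0.024] [ 0.052  0.463 -0.34   1.868  0.224  0.815  1.061] 7.1167
0 [ 0.3   -0.221 -2.928] [ 0.03   0.053 -0.016] [ 0.061  0.48  -0.346  1.834  0.208  0.864  1.081] 7.3667
deck 466 [ 1.933 -0.671] -0.024716209856024542
```

View pics/s3c.png

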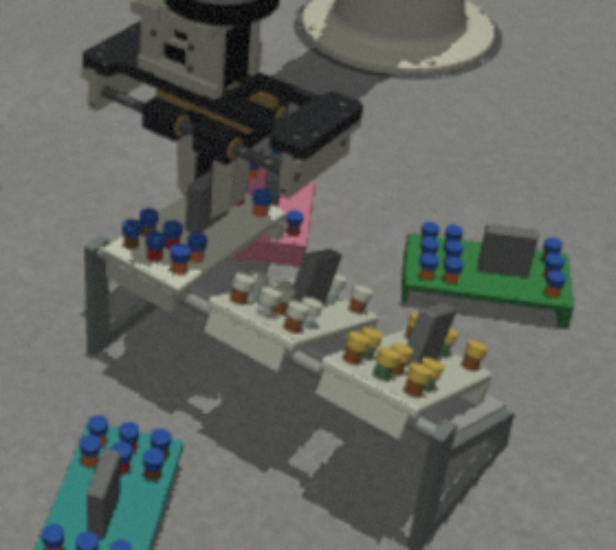

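The rack is level within about 2°, with its lip still on the rod and low forces. The white and yellow racks haven't moved. Next I lift straight up, carry it over the mat and lower to just above it.

Run:
```python
from h import *
np.set_printoptions(precision=3,suppress=True)
p,R=swing(0.); T=toolR(R,-1); M=toolR(rackR(MYAW,0),-1)
ctrl.movel(p+[0,0,.03],T,speed=.06); print(monitor.get_wrist_force())
ctrl.movel(p+[0,0,.10],T,speed=.12)
a=MAT+[0,0,.05-OFF]
ctrl.movel(np.r_[a[:2],p[2]+.10],M,speed=.15)
print(monitor.get_joint_pos(),monitor.get_wrist_force())
ctrl.movel(a+[0,0,.04],M,speed=.12); ctrl.dwell(.3)
print(monitor.get_joint_pos(),monitor.get_wrist_force(),monitor.get_finger_gap()*92,monitor.get_time_s())
f=grab('scene','s4'); cv2.imwrite('pics/s4c.png',cv2.resize(f['image'][120:350,130:400,::-1],None,fx=2.4,fy=2.4))
R=rackR(MYAW,0); L=(cloud(f).reshape(-1,3)-(a+[0,0,.04+OFF]))@R
m=(np.abs(L[:,1])<.034)&(L[:,0]>.02)&(L[:,0]<.075)&(np.abs(L[:,2]+.026)<.006)
A=np.c_[L[m][:,:2],np.ones(m.sum())]; print('deck',m.sum(),np.rad2deg(np.linalg.lstsq(A,L[m][:,2],rcond=None)[0][:2]),np.median(L[m][:,2]))
```

```text
[-0.632  0.428 -2.557]
[ 0.519  0.465 -0.265  1.587  0.132  1.107  1.772] [ 0.014  0.541 -2.196]
[ 0.498  0.626 -0.236  1.689  0.184  0.848  1.732] [-0.45   0.207 -1.596] 11.670901827678179 13.025
deck 292 [ 2.04  -0.812] -0.02435002983101045
```

View pics/s4c.png

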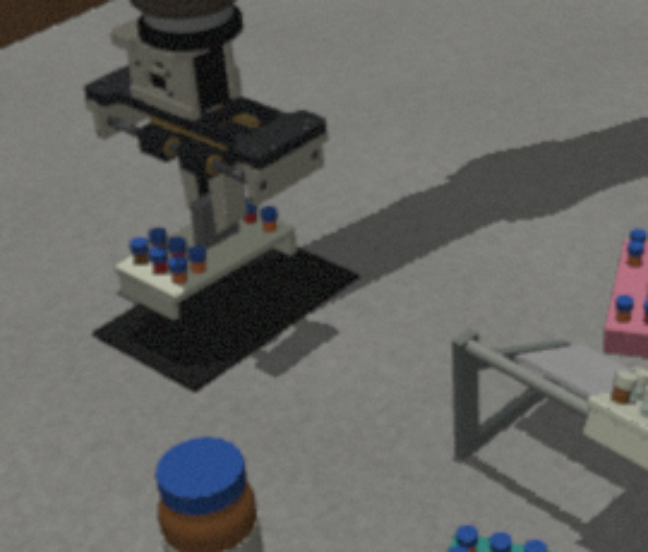

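The rack is level above the mat and in line with it, and the blue slot on the rod is empty. Next I lower it until I feel contact.

Run:
```python
from h import *
np.set_printoptions(precision=3,suppress=True)
M=toolR(rackR(MYAW,0),-1); a=MAT+[0,0,.05-OFF]
ctrl.movel(a+[0,0,.006],M,speed=.06); ctrl.dwell(.2); f0=monitor.get_wrist_force()
for dz in np.arange(.005,-.0055,-.001):
    ctrl.movel(a+[0,0,dz],M,speed=.02); ctrl.dwell(.05); d=monitor.get_wrist_force()-f0; print(round(dz,4),d)
    if d[2]>5: break
ctrl.dwell(.2); print(monitor.get_wrist_force(),monitor.get_ft_torque(),monitor.get_time_s())
effector.gripper_open(); ctrl.dwell(.2)
ctrl.movel(monitor.get_position()+[0,0,.12],M,speed=.12)
ctrl.movel(monitor.get_position()+[-.15,0,.05],M,speed=.2)
ctrl.dwell(.3)
print(monitor.get_wrist_force(),monitor.get_time_s())
f=grab('top','t5'); P=cloud(f).reshape(-1,3); R=rackR(MYAW,0); L=(P-MAT)@R
m=(np.abs(L[:,0])<.12)&(np.abs(L[:,1])<.06)&(np.abs(L[:,2]-.024)<.007)
A=np.c_[L[m][:,:2],np.ones(m.sum())]; print('deck',m.sum(),np.rad2deg(np.linalg.lstsq(A,L[m][:,2],rcond=None)[0][:2]),np.median(L[m][:,2]),cv2.minAreaRect(L[m][:,:2].astype(np.float32)))
m=(np.abs(L[:,0])<.05)&(np.abs(L[:,1])<.05)&(L[:,2]>.055)&(L[:,2]<.08); print('fin',m.sum(),L[m].mean(0),cv2.minAreaRect(L[m][:,:2].astype(np.float32)))
o=cloud(np.load('top0.npz')); n=cloud(f); d=np.abs(o-n)[200:280,150:234,2]; print('other racks depth change median/95%',np.median(d),np.percentile(d,95))
cv2.imwrite('pics/t5c.png',cv2.resize(f['image'][120:320,130:460,::-1],None,fx=2.4,fy=2.4))
```

```text
0.005 [-0.149  1.465 -0.571]
0.004 [0.14  0.151 0.508]
0.003 [-0.287  0.135 -0.284]
0.002 [-0.293  0.268  5.605]
[0.085 0.011 3.865] [0.203 0.394 0.012] 15.3917
[-0.629  0.249 -0.912] 19.3
deck 1487 [-0.043 -0.362] 0.02390523956889207 ((0.015378095209598541, 0.002092920243740082), (0.06923533976078033, 0.12961998581886292), 89.97923278808594)
fin 120 [0.003 0.002 0.063] ((0.003107089549303055, 0.002221018774434924), (0.011326427571475506, 0.039104778319597244), 89.12095642089844)
other racks depth change median/95% 0.0016391086610048067 0.004990162439833889
```

View pics/t5c.png

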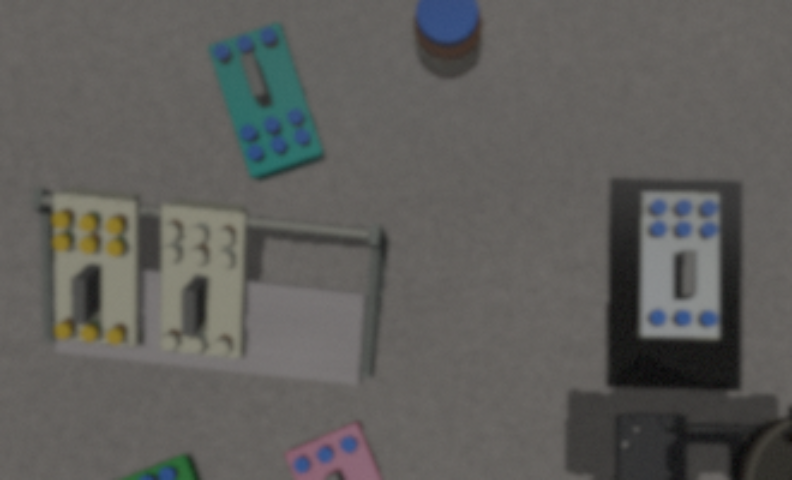

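The rack stands flat and in line on the mat (crop (680,265)). The white and yellow racks are still hanging and the gripper is clear, so I'm handing in.

```bash
python3 -c "
from h import *
job.sign_off()"
```

```text
the job is handed in; nothing more can be done
```

The blue-capped rack is standing on the mat and the job is handed in. The last pre-hand-in reading was about 19 s of the 40 s limit. No verdict is reported.

I gripped its fin, swung it level about the rod, lifted the lip off and carried it over. I lowered it until it touched (about 5.6 N), then let go and backed the gripper clear.

**Last checks:**
- **Position:** the grip point is about 3 mm along and 2 mm across from my measured mat centre.
- **Attitude:** the deck is flat within 0.4° and lined up with the mat within about 1°.
- **Other racks:** depth around the white and yellow racks changed by a median of 1.6 mm, which is within camera noise. They look unmoved in the picture.

**Small disagreements:**
- Contact came 2 mm higher than I calculated.
- While the rack was held, the scene camera showed about 2° of tilt; on the mat the top camera shows none.

No check failed.

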